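# Seat a flow-cell cartridge under the leaf spring of its reader dock

## Robot

A 7-joint arm with a two-finger parallel gripper is mounted at the origin on a cart in front of the work surface, level with it; the furniture and walls round the work are solid. World frame = base frame: x ahead of the robot, y to its left, z up, the work surface at z = 0. Lengths are in m, angles in rad, forces in N, time in s.
With the tool pointing down it reaches from about 0.375 to 0.925 m from the base axis. Payload 3.1 kg.
Tool frame: the origin (TCP) lies at the very end of the fingers, on their centre line; the grasp point (between the pads) lies grip_point_offset behind it (grip_point_offset is the distance from the TCP to the grasp point, in m); z points along the fingers, y is the line along which they close (so a half turn about z gives the same grasp; the last joint's range is limited). The gripper opens to 85 mm and grips with 20 to 120 N. Pads are 22 mm wide; open, the fingers measure 114 mm over their backs; the gripper's body (76 mm by 85 mm) begins 54 mm behind the grasp point. The pads swing forward as they close: fully open they stand 13 mm farther back than shut.
Start: joints at [-1.202, 0.383, 0.044, 1.598, -0.018, 1.161, -0.05], TCP at [0.292, 0.58, 0.231] pointing down, gripper open.
Joint ranges: [-2.61, 2.61], [-0.41, 2.15], [-1.48, 1.57], [0, 2.5], [-1.57, 4.71], [0.05, 1.97], [-2.85, 2.85]. Speed limits (rad/s): [2.79, 2.79, 3.14, 3.14, 3.14, 3.14, 3.14].

## Interface

Orientations are given as a unit quaternion [w, x, y, z].
In Python, from rig import * gives the robot as it stands.
- The arm moves only by the shell command python3 -m inch 'ROWS' [FORCE]. ROWS is JSON, a list that holds one entry, the list of rows, each a list of 7 numbers: the opening, from 0 (shut) to 1 (fully open), then the shift along the tool's x, y, z in units of 750 mm (1.0 is 750 mm), then the turn, a rotation vector about the tool's x, y, z in units of 180 degrees (1.0 is 180 degrees). A call has exactly 10 rows; each row is the pose to reach, as a shift and turn from the pose commanded when the call began, along the tool's axes at that moment, turning the shorter way round; what a row does not reach only later rows make up. A row lasts 1/12 s, in which the tool goes at most 41.7 mm and 7.16 degrees, less where a joint would pass 70% of its speed; a pose out of reach is approached as far as the arm can. A call with a number of a shift or a turn outside -1 to 1 is refused whole. A call with a gripper value outside its range is refused whole. The fingers move at their own pace and stop on an object; FORCE is the grip in N (left out, the last holds). Time passes only in rows, so rows that repeat a pose let the fingers close, or fill a call up. It gives the time, the measured TCP pose, the force, the opening and the grip force at its end, in the units of the state.
- read_state(): the state, without advancing time (a new reading comes with each control period).
- get_image(name): name is "side" or "top" or "wrist"; returns the picture (420x560x3 uint8, blue, green, red); there is no depth.
- calibration(name): a dict with "fx", "fy", "cx", "cy" (pixels), "k1" (the pictures are not rectified: a ray, as slopes to the right and down, at radius r is drawn at 1 + k1 r^2 times it, then the intrinsics apply), "xyz" and "orientation" of the camera in the world; the wrist camera has in their place "tool_from_camera" (4x4, takes a point from camera to tool coordinates, whose origin is the TCP and whose axes are the flange's). Camera axes: x right, y down, z forward; pixel columns grow to the right and rows downward; lengths in m; the calibration is good to about 2 mm. A picture is of the moment at which its call begins: read the wrist's pose just before it. calibration takes no time and is no camera call.
- sign_off(): hands the job in; it is judged then, once.
The state is a dict: "clock": time; "joints": joint angles; "qd": joint speeds; "tau": joint torques, N m; "eef_pos": TCP position; "orientation": TCP orientation; "force": force on the tool from outside, world axes, zero at the start; "torque": the same for the moment, N m; "gripper_width": finger opening in m; "finger_force": force on a finger pad.
Only numpy, scipy, OpenCV 4.12 (cv2) and the standard library are available. Lean on these libraries where they do the work, as an engineer would, in place of code of your own. Each camera call takes 0.05 s, during which the arm holds its last target. There are 200 camera calls.

## Task

The white flow-cell cartridge waits in the loading bay of its reader dock, held up by the sprung contact bed. With the fingertips press it down hard (its orange patch is the thumb pad for this) and, keeping it pressed, slide it forward under the leaf spring until its nose is against the end stop and it stays down by itself; never lift it out of the dock. Only when it is home and let go, press the green button fully in and let it come out again, and leave the other things on the bench where they are.

Things in the scene. Friction and masses are not known exactly. Their poses are not given: they have to be found in the camera images.
- dock: aluminium reader dock, 248 x 84 mm. Origin on the table top below the middle of its loading bay; +x is the way the cartridge is pushed (roughly the robot's left), z up. Side rails 8 mm wide: inner faces at y = +-32.5 mm, top 29 mm above the table along the bay (x = -37 to 85 mm). Slippery (friction 0.15). White button pod at x = -78 to -36 mm, 24 mm high. Highest: leaf clamp at x = 160 mm, 43 mm
- dock_throat (a point): middle of the throat: dock x = 85 mm, y = 0, 28 mm above the table, where the cartridge's top face runs when the bed is fully pressed. From here to x = 129 mm dark keeper lips overhang 7 mm inward from both rails, underside 30.5 mm, top 35 mm above the table; the cartridge passes below them
- leaf_low (a point): lowest line of the steel leaf spring when empty: dock x = 109 mm, 25.7 mm above the table. The leaf is 34 mm wide, clamped at x = 152 to 168 mm, and reaches back to its turned-up toe at x = 86 mm, 32.5 mm above the table. The cartridge, once pressed down, lifts it 2.3 mm by being pushed (10 to 20 N forward, the more the harder it is pressed); it then presses about 13 N down on the cartridge
- dock_stop (a point): middle of the black end stop's face, at dock x = 127 mm, 21 mm above the table; the nose of the home cartridge touches it
- bed (a joint): sprung contact bed of the dock, black, 136 x 56 mm, under the cartridge (dock x = -15 to 121 mm): 0 when up (its top 20 mm above the table), grows to 0.006 m when pressed fully down (top 14 mm above the table). It stays level, starts to move at 3.5 N and is fully down at 10.5 N; let go, it rises again unless the leaf spring holds the cartridge down
- cartridge: white flow-cell cartridge, 100 (x) x 62 (y) x 14 (z) mm, 0.08 to 0.17 kg, loose on the bed between the rails (1.5 mm play each side). Origin at the centre of its underside, +x towards its nose (into the dock), z up. At the start its nose is 6 to 18 mm short of the throat and its top 34 mm above the table, too high for the lips. Home: origin at dock x = 77 mm, top 28 mm above the table
- thumb_pad (a point): middle of the orange thumb pad on the cartridge's flat top face, 26 mm behind the cartridge's centre. The pad is 38 mm long and ends in front at an orange thumb ridge (19 to 25 mm ahead of this point, 50 mm wide, 5 mm high), against which the fingers can push. When home this point is at dock x = 51 mm
- nose (a point): middle of the cartridge's front end face, 50 mm ahead of its centre and 7 mm above its underside
- start (a joint): green push button on the white pod at the dock's loading end: 0 when out, 0.005 m when fully pressed; needs about 5 N and springs back out. It moves straight down
- start_top (a point): centre of the green button's top face, 22 mm across, 45.5 mm above the table; the grey collar round it is 38 mm across and 9 mm lower. At dock x = -55, y = 0 mm
- vial_blue: capped vial with a blue cap, 15 mm across, 50 mm high, standing upright beside the dock on its far side; origin at the centre of its underside. Leave alone
- petri_dish: lidded petri dish, 61 mm across, 13 mm high, beside the dock on its far side; origin at the centre of its underside. Leave alone
- stopper: brown rubber stopper, 34 mm across, 26 mm high, to the right of the dock; origin at the centre of its underside. Leave alone
- timer: white timer, 64 x 64 x 20 mm, to the right of the dock; origin at the centre of its underside. Leave alone
- beaker: small clear beaker, 52 mm across, 60 mm high, behind and right of the dock; origin at the centre of its underside. Leave alone
- blue_pen: blue pen, 133 mm long, lying near the front edge in front of the robot; origin at its middle. Leave alone
- shelf_near: overhead shelf of the bench (fixed): a board 27 mm thick, its underside 846 mm above the table, its front edge about 370 mm ahead of the robot's base axis and parallel to the table's edge, on two front posts at about (0.43, -0.43) and (0.43, 0.78) m. Origin on the table below its middle. The elbow of a tall arm can strike it: lean the fingers a little outward (up to 17 degrees) to keep the elbow back

How it is judged:
On the way, in this order (a step that is already met when the one before it is completed fails the run):
1. the cartridge is pressed down on its sprung bed by the fingers, its nose still short of the leaf spring (value of joint bed above 0.003 m and contact force between the fingers and cartridge above 3 N and x of nose in the frame of dock below 0.097 m), for 0.05 s.
2. the cartridge is against the end stop under the leaf spring and stays down with the fingers off it (x of nose in the frame of dock above 0.1235 m and value of joint bed above 0.0045 m and contact force between each of the arm, the fingers and cartridge below 0.2 N), for 0.2 s.
3. the green button is pressed fully in (value of joint start above 0.004 m), for 0.05 s.
4. the green button is out again (value of joint start below 0.001 m), for 0.05 s.
At the end, for the whole second after the job is handed in: the cartridge's nose is within 3.5 mm of the end stop, the cartridge lies level (within 0.05 rad) and at rest under the leaf spring with the contact bed pressed down at least 4.5 mm of its 6 mm, and the button is out again (within 1 mm) (x of nose in the frame of dock above 0.1235 m and z of nose in the frame of dock below 0.0235 m and value of joint bed above 0.0045 m and angle between cartridge's own z axis and vertical below 0.05 rad and linear speed of cartridge below 0.01 m/s and value of joint start below 0.001 m); the robot touches nothing.
It fails at once if the cartridge is lifted out of the dock (more than 8 mm above its starting height) or tipped by more than 0.2 rad (z of cartridge in the frame of dock above 0.028 m or angle between cartridge's own z axis and vertical above 0.2 rad).
It fails at once if the button is pressed in before the cartridge is home (value of joint start above 0.0025 m and x of nose in the frame of dock below 0.1235 m).
It fails at once if one of the other things is moved by more than 15 mm (distance of any of vial_blue, petri_dish, stopper, timer, beaker, blue_pen from where it was at the start of the episode above 0.015 m).
It also fails if it takes over 48 s, if anything falls off the work surface, if the arm or the gripper's body presses on something with over 40 N, if the wrist force passes 120 N, or if a joint passes its speed limit or range.

## Working session

There is one attempt and no reset: what is moved stays moved. The work goes in short steps, Python scripts to look and compute and a shell command to move; the robot and the scene stay as the last step left them, time stands still between calls to the robot, and variables do not carry over. Pictures are saved under pics/ and viewed, at most 10 in all, crops included, and the job is handed in when it is done.

```bash
ls; mkdir -p pics
python3 - <<'E'
from rig import *
import cv2,numpy as np
s=read_state();print(s)
a=get_image("side");b=get_image("top")
cv2.imwrite("pics/s0.png",a);cv2.imwrite("pics/t0.png",b)
for n in("side","top","wrist"):print(n,calibration(n))
E
```

```text
pics
{'clock': 0.0, 'joints': array([-1.20180513,  0.38383706,  0.0438469 ,  1.59956697, -0.01789963,
        1.16121814, -0.04987932]), 'qd': array([ 0.00214677,  0.00124648,  0.00152033, -0.0001962 ,  0.00027395,
        0.00050639, -0.00095594]), 'tau': array([-2.60657544e-04, -4.33461070e+01,  1.02420554e+00, -2.49516481e+01,
        1.05711201e-02,  1.14702398e-02, -1.63136269e-05]), 'eef_pos': array([0.29210275, 0.57961165, 0.2298893 ]), 'orientation': array([-2.33077553e-04,  2.31239037e-01,  9.72896073e-01, -1.29766272e-03]), 'force': array([-0.194128  ,  0.1803161 , -0.19301893]), 'torque': array([ 0.00174017, -0.02042172, -0.07651389]), 'finger_force': 0.0, 'gripper_width': 0.08536273236618708}
side {'fx': 402.87190497087397, 'fy': 402.87190497087397, 'cx': 279.44991246402293, 'cy': 208.4510352389281, 'k1': -0.04793728925825918, 'xyz': array([ 0.52440123, -0.79713719,  0.48483899]), 'orientation': array([-0.53418145,  0.84495035, -0.02606588,  0.00544527])}
top {'fx': 536.5364983380465, 'fy': 536.5364983380465, 'cx': 275.0561234287732, 'cy': 208.62453556579084, 'k1': -0.11258748403220148, 'xyz': array([0.19921044, 0.26016151, 1.64284924]), 'orientation': array([ 0.06738979, -0.54671167,  0.82824532, -0.10283317])}
wrist {'fx': 313.36522207342836, 'fy': 313.36522207342836, 'cx': 277.5824864806983, 'cy': 208.56325710751676, 'k1': -0.05320719819968483, 'tool_from_camera': array([[-2.07239328e-04, -9.56180230e-01, -2.92778629e-01,
         7.51117797e-02],
       [ 9.99999264e-01,  1.51877380e-04, -1.20384922e-03,
        -5.41011417e-04],
       [ 1.19556328e-03, -2.92778663e-01,  9.56179494e-01,
        -1.42031311e-01],
       [ 0.00000000e+00,  0.00000000e+00,  0.00000000e+00,
         1.00000000e+00]])}
```

View pics/s0.png

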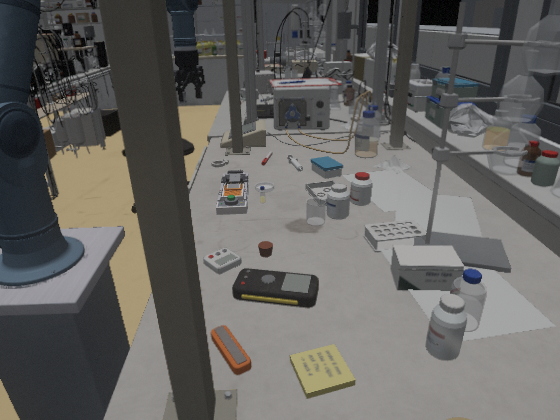

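View pics/t0.png

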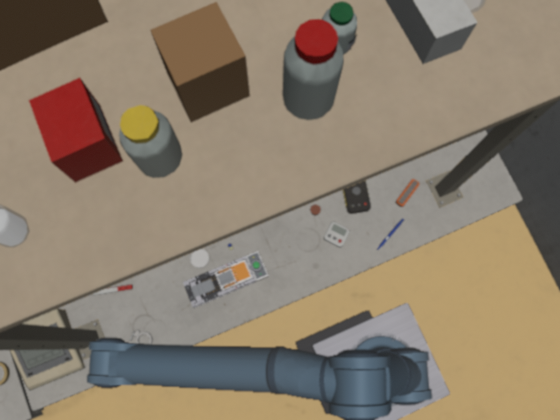

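The side view shows the dock at about (233,190), with its green button at (231,200). In the top view the dock runs from (190,292) to (267,262), with the button near (257,265) and the orange pad near (240,273). Next I measure them.

```bash
cat > h.py <<'E'
from rig import *
import cv2,numpy as np
from scipy.spatial.transform import Rotation as R
def rot(q): return R.from_quat(np.roll(q,-1)).as_matrix()
def cam(n,s=None):
    c=calibration(n);K=np.array([[c['fx'],0,c['cx']],[0,c['fy'],c['cy']],[0,0,1.]]);D=np.array([c['k1'],0,0,0,0])
    if n=='wrist':
        T=c['tool_from_camera'];Rt=rot(s['orientation']);M=Rt@T[:3,:3];p=s['eef_pos']+Rt@T[:3,3]
    else: M=rot(c['orientation']);p=c['xyz']
    return K,D,M,p
def ray(C,uv,z):
    K,D,M,p=C
    q=cv2.undistortPoints(np.array([[uv]],float),K,D)[0,0]
    d=M@np.array([q[0],q[1],1]);return p+d*(z-p[2])/d[2]
def proj(C,P):
    K,D,M,p=C
    return cv2.projectPoints(((np.atleast_2d(P)-p)@M)[:,None],np.zeros(3),np.zeros(3),K,D)[0][:,0]
def blobs(im,h0,h1,smin=100,vmin=50,amin=10,box=None):
    h=cv2.cvtColor(im,cv2.COLOR_BGR2HSV);m=cv2.inRange(h,(h0,smin,vmin),(h1,255,255))
    if box: k=np.zeros_like(m);u0,v0,u1,v1=box;k[v0:v1,u0:u1]=255;m&=k
    n,l,st,ce=cv2.connectedComponentsWithStats(m)
    return [(ce[i],st[i]) for i in range(1,n) if st[i][4]>=amin],l
E
python3 - <<'E'
from h import *
for n,f,box in(("top","t0",(180,240,280,310)),("side","s0",(210,160,255,215))):
    im=cv2.imread(f"pics/{f}.png");C=cam(n)
    for nm,h0,h1,z in(("green",45,90,.0455),("orange",3,22,.035)):
        for c,st in blobs(im,h0,h1,90,50,6,box)[0]: print(n,nm,c.round(1),st,ray(C,c,z).round(4))
C=cam("top")
for uv in((200,258),(230,245),(186,285),(267,258)):print(uv,ray(C,uv,.02).round(3))
E
```

```text
top green [255.7 264.6] [253 262   6   6  29] [0.4321 0.2222 0.0455]
top orange [240.  271.3] [231 263  19  18 220] [0.4334 0.2733 0.035 ]
top orange [222.5 270.4] [219 269   8   4   8] [0.4566 0.3208 0.035 ]
top orange [229.  284.4] [225 283   9   4   9] [0.4097 0.3186 0.035 ]
side green [230.7 196.4] [228 195   7   4  23] [0.4336 0.2146 0.0455]
side orange [232.  190.6] [224 184  18  12 141] [0.4327 0.2804 0.035 ]
(200, 258) [0.521 0.371 0.02 ]
(230, 245) [0.523 0.271 0.02 ]
(186, 285) [0.461 0.44  0.02 ]
(267, 258) [0.441 0.182 0.02 ]
```

The side and top views agree: button at about (0.433, 0.218), pad at about (0.433, 0.277), and dock +x close to world +y. I'll move above the cartridge, closing the fingers and lining tool y up with dock x.

```bash
python3 -m inch '[[[0,-0.04,-0.034,0,0,0,-0.02],[0,-0.08,-0.069,0,0,0,-0.04],[0,-0.12,-0.103,0,0,0,-0.06],[0,-0.16,-0.138,0,0,0,-0.08],[0,-0.2,-0.172,0,0,0,-0.1],[0,-0.24,-0.207,0,0,0,-0.12],[0,-0.28,-0.241,0,0,0,-0.135],[0,-0.32,-0.276,0,0,0,-0.148],[0,-0.35,-0.3,0,0,0,-0.148],[0,-0.362,-0.31,0,0,0,-0.148]]]' 60
python3 - <<'E'
from h import *
s=read_state();im=get_image("wrist");cv2.imwrite("pics/w1.png",im)
print(s['eef_pos'],s['orientation'],s['joints'].round(2),s['clock'],s['force'],s['gripper_width'])
E
```

```text
clock: 0.93
eef_pos: [0.4323, 0.2446, 0.2309]
orientation: [-0.0, 0.005, 1.0, -0.001]
force: [-0.2, -0.4, 0.6]
gripper_width: 0.0001
finger_force: 0.0
[0.43226394 0.24456675 0.23088535] [-1.23236533e-05  5.03037720e-03  9.99986602e-01 -1.22143250e-03] [-0.78  0.09  0.19  1.97 -0.02  1.09  0.98] 0.9333 [-0.21162848 -0.42046739  0.64113852] 9.956998481012446e-05
```

View pics/w1.png

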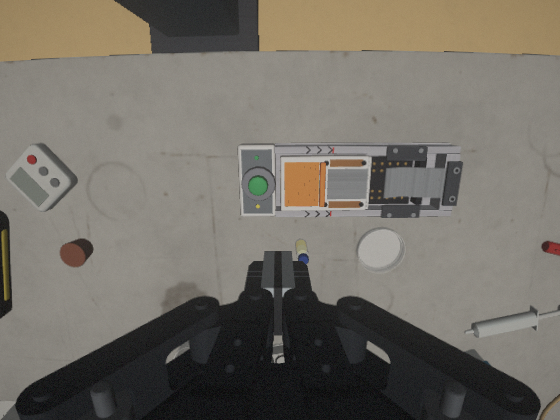

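The wrist view shows the button at (258,186), the pad at about (300,185) with its ridge at about 323, the leaf at (410,183), and the dish and vial on the far side (lower in the picture). I'll measure from this picture.

Run:
```python
from h import *
im=cv2.imread("pics/w1.png")
s=dict(eef_pos=np.array([0.43226,0.24457,0.23089]),orientation=np.array([-1.2e-5,5.03e-3,.999987,-1.22e-3]))
C=cam("wrist",s);box=(235,140,470,222)
for nm,h0,h1,z in(("green",45,90,.0455),("orange",3,22,.035)):
    for c,st in blobs(im,h0,h1,120,60,15,box)[0]: print(nm,c.round(1),st,ray(C,c,z).round(4))
# orange big extents
b,l=blobs(im,3,22,120,60,300,box)
for c,st in b:
    u,v,w,h=st[:4];print([ray(C,p,.034).round(4) for p in((u,v+h/2),(u+w,v+h/2),(u+w/2,v),(u+w/2,v+h))])
print("nose",ray(C,(371,183),.034),"dock corners z.024/.029",ray(C,(239,146),.024),ray(C,(240,216),.024),ray(C,(461,146),.03),ray(C,(461,216),.03))
print("tip",proj(C,s['eef_pos']))
```

```text
orange [345.8 162.9] [330 160  32   6 160] [0.4092 0.3175 0.035 ]
orange [301.4 183.8] [ 285  162   34   44 1455] [0.4319 0.2696 0.035 ]
orange [322. 184.] [319 162   7  45 236] [0.4324 0.2924 0.035 ]
orange [342.9 204.3] [329 202  31   6 167] [0.4559 0.3167 0.035 ]
[array([0.4322, 0.2516, 0.034 ]), array([0.4326, 0.2892, 0.034 ]), array([0.408 , 0.2701, 0.034 ]), array([0.4577, 0.2707, 0.034 ])]
nose [0.43186069 0.34691211 0.034     ] dock corners z.024/.029 [0.39116943 0.20132305 0.024     ] [0.47230098 0.19883239 0.024     ] [0.39175027 0.44526571 0.03      ] [0.47283614 0.4580562  0.03      ]
tip [[278.5014839  269.00743923]]
```

```bash
python3 -m inch '[[[0,0,0.015,0.03,0,0,0],[0,0,0.037,0.06,0,0,0],[0,0,0.037,0.1,0,0,0],[0,0,0.037,0.15,0,0,0],[0,0,0.037,0.19,0,0,0],[0,0,0.037,0.22,0,0,0],[0,0,0.037,0.24,0,0,0],[0,0,0.037,0.248,0,0,0],[0,0,0.037,0.248,0,0,0],[0,0,0.037,0.248,0,0,0]]]'
python3 - <<'E'
from h import *
s=read_state();C=cam("wrist",s);im=get_image("wrist");cv2.imwrite("pics/w2.png",im);print(s['eef_pos'],s['force'],s['clock'])
s=dict(eef_pos=np.array([0.43226,0.24457,0.23089]),orientation=np.array([-1.2e-5,5.03e-3,.999987,-1.22e-3]))
C=cam("wrist",s);print("btn",ray(C,(258,186),.0455))
E
```

```text
clock: 1.82
eef_pos: [0.4301, 0.2798, 0.0455]
orientation: [-0.0, 0.0, 1.0, 0.0]
force: [0.2, -0.2, -0.4]
gripper_width: -0.0002
finger_force: 0.0
[0.43011167 0.2798398  0.04547037] [ 0.17058261 -0.21410296 -0.44150457] 1.8167
btn [0.43156818 0.22251672 0.0455    ]
```

View pics/w2.png

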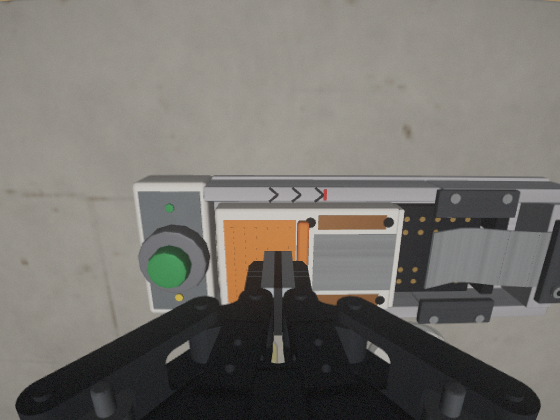

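The near view shows the finger tips (columns 262 to 294) over the pad, just behind the ridge (297 to 309). I'll back off 4 mm and press.

```bash
python3 -m inch '[[[0,-0.0027,-0.0053,0,0,0,0],[0,-0.0027,-0.0053,0.006,0,0,0],[0,-0.0027,-0.0053,0.012,0,0,0],[0,-0.0027,-0.0053,0.015,0,0,0],[0,-0.0027,-0.0053,0.018,0,0,0],[0,-0.0027,-0.0053,0.02,0,0,0],[0,-0.0027,-0.0053,0.022,0,0,0],[0,-0.0027,-0.0053,0.024,0,0,0],[0,-0.0027,-0.0053,0.024,0,0,0],[0,-0.0027,-0.0053,0.024,0,0,0]]]'
```

```text
clock: 2.7
eef_pos: [0.4327, 0.2743, 0.0281]
orientation: [-0.0, 0.001, 1.0, -0.0]
force: [-1.3, -1.4, 8.0]
gripper_width: 0.0002
finger_force: 4.1
```

```bash
python3 -m inch '[[[0,0,0,0.001,0,0,0],[0,0,0,0.002,0,0,0],[0,0,0,0.003,0,0,0],[0,0,0,0.004,0,0,0],[0,0,0,0.004,0,0,0],[0,0,0,0.004,0,0,0],[0,0,0,0.004,0,0,0],[0,0,0,0.004,0,0,0],[0,0,0,0.004,0,0,0],[0,0,0,0.004,0,0,0]]]'
```

```text
clock: 3.53
eef_pos: [0.4334, 0.2748, 0.0275]
orientation: [-0.0, 0.001, 1.0, 0.0]
force: [-5.1, -4.2, 24.3]
gripper_width: 0.0001
finger_force: 11.9
```

```bash
python3 -m inch '[[[0,0,0.005,0,0,0,0],[0,0,0.01,0,0,0,0],[0,0,0.015,0,0,0,0],[0,0,0.02,0,0,0,0],[0,0,0.025,0,0,0,0],[0,0,0.03,0,0,0,0],[0,0,0.035,0,0,0,0],[0,0,0.04,0,0,0,0],[0,0,0.043,0,0,0,0],[0,0,0.043,0,0,0,0]]]'
python3 - <<'E'
from h import *
s=read_state();im=get_image("wrist");cv2.imwrite("pics/w3.png",im)
E
```

```text
clock: 4.37
eef_pos: [0.4334, 0.3044, 0.0278]
orientation: [-0.001, 0.002, 1.0, -0.002]
force: [-5.9, -7.8, 27.8]
gripper_width: -0.0
finger_force: 14.2
```

View pics/w3.png

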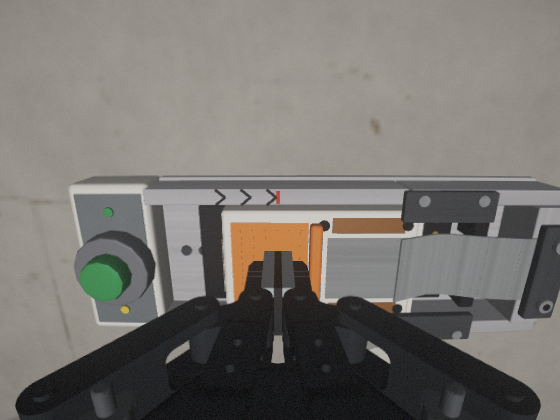

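The cartridge was carried along by friction. Its nose is under the lips, with the fingers (front edge at column 294) still short of the ridge at 309. I'll keep pushing.

```bash
python3 -m inch '[[[0,0,0.005,0,0,0,0],[0,0,0.01,0,0,0,0],[0,0,0.014,0,0,0,0],[0,0,0.018,0,0,0,0],[0,0,0.022,0,0,0,0],[0,0,0.026,0,0,0,0],[0,0,0.03,0,0,0,0],[0,0,0.034,0,0,0,0],[0,0,0.036,0,0,0,0],[0,0,0.036,0,0,0,0]]]'
```

```text
clock: 5.25
eef_pos: [0.4356, 0.3203, 0.0277]
orientation: [-0.002, 0.005, 1.0, -0.009]
force: [-5.3, -22.7, 37.0]
gripper_width: -0.0002
finger_force: 18.8
```

```bash
python3 -m inch '[[[0,0.001,0.003,-0.001,0,0,0],[0,0.002,0.006,-0.002,0,0,0],[0,0.002,0.009,-0.002,0,0,0],[0,0.002,0.012,-0.002,0,0,0],[0,0.002,0.015,-0.002,0,0,0],[0,0.002,0.018,-0.002,0,0,0],[0,0.002,0.02,-0.002,0,0,0],[0,0.002,0.02,-0.002,0,0,0],[0,0.002,0.02,-0.002,0,0,0],[0,0.002,0.02,-0.002,0,0,0]]]'
python3 - <<'E'
from h import *
s=read_state();print(s['eef_pos'],s['force']);im=get_image("wrist");cv2.imwrite("pics/w4.png",im)
E
```

```text
clock: 6.08
eef_pos: [0.4353, 0.3413, 0.0278]
orientation: [0.001, 0.004, 1.0, -0.004]
force: [0.9, -12.2, 16.8]
gripper_width: -0.0002
finger_force: 14.7
[0.43534213 0.34130597 0.02780742] [  0.87582173 -12.22652506  16.82016681]
```

View pics/w4.png

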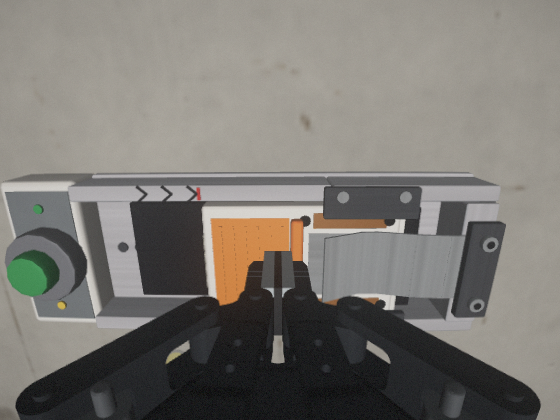

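The nose (about column 407) is now past the leaf, with the fingers on the ridge. I'll push on to the stop.

```bash
python3 -m inch '[[[0,0,0.002,0,0,0,0],[0,0,0.004,0,0,0,0],[0,0,0.006,0,0,0,0],[0,0,0.008,0,0,0,0],[0,0,0.01,0,0,0,0],[0,0,0.012,0,0,0,0],[0,0,0.014,0,0,0,0],[0,0,0.016,0,0,0,0],[0,0,0.016,0,0,0,0],[0,0,0.016,0,0,0,0]]]'
```

```text
clock: 6.97
eef_pos: [0.4353, 0.3417, 0.0277]
orientation: [-0.002, 0.006, 1.0, -0.013]
force: [-1.6, -29.0, 33.0]
gripper_width: 0.0001
finger_force: 21.9
```

```bash
python3 -m inch '[[[0,0,0.002,0,0,0,0],[0,0,0.004,0,0,0,0],[0,0,0.006,0,0,0,0],[0,0,0.006,0,0,0,0],[0,0,0.006,0,0,0,0],[0,0,0.006,0,0,0,0],[0,0,0.006,0,0,0,0],[0,0,0.006,0,0,0,0],[0,0,0.006,0,0,0,0],[0,0,0.006,0,0,0,0]]]'
```

```text
clock: 7.8
eef_pos: [0.4353, 0.3418, 0.0276]
orientation: [-0.003, 0.007, 1.0, -0.016]
force: [-2.4, -33.7, 39.7]
gripper_width: 0.0
finger_force: 24.5
```

The TCP stayed at y 0.3418 while the push rose from 12 to 34 N, so the nose is on the stop. I'll ease the push off, then lift straight up.

```bash
python3 -m inch '[[[0,0,-0.006,-0.001,0,0,0],[0,0,-0.012,-0.002,0,0,0],[0,0,-0.018,-0.003,0,0,0],[0,0,-0.023,-0.004,0,0,0],[0,0,-0.026,-0.006,0,0,0],[0,0,-0.027,-0.01,0,0,0],[0,0,-0.028,-0.02,0,0,0],[0,0,-0.03,-0.04,0,0,0],[0,0,-0.03,-0.07,0,0,0],[0,0,-0.03,-0.08,0,0,0]]]'
python3 - <<'E'
from h import *
s=read_state();print(s['eef_pos'],s['orientation'],s['force']);C=cam("wrist",s);im=get_image("wrist");cv2.imwrite("pics/w5.png",im)
y0=.2775
for dx in(27,32,70,127): print(dx,proj(C,[.432,y0+dx/1000,.028]).round(0))
E
```

```text
clock: 8.63
eef_pos: [0.4321, 0.3472, 0.0895]
orientation: [0.002, -0.0, 1.0, 0.003]
force: [0.7, 0.7, 1.3]
gripper_width: -0.0001
finger_force: 0.0
[0.43205649 0.34722954 0.08947969] [ 2.13057951e-03 -4.74764463e-04  9.99991634e-01  3.45946752e-03] [0.71562348 0.72842845 1.29166298]
27 [[216. 226.]]
32 [[223. 226.]]
70 [[278. 226.]]
127 [[360. 226.]]
```

View pics/w5.png

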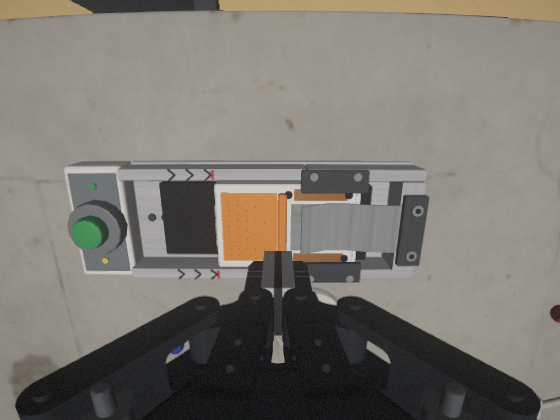

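The cartridge's rear edge is at column 217 against 216 predicted for home, and the nose is at the stop (about column 358), so it stayed in and down. Next is the button at (88,234).

Run:
```python
from h import *
im=cv2.imread("pics/w5.png");s=read_state();C=cam("wrist",s)
b,_=blobs(im,40,90,100,40,100,(60,200,130,260))
for c,st in b: print(c,st,ray(C,c,.0455))
u,v=217,226
print("rear",ray(C,(217,226),.028),"front stop",ray(C,(358,190),.028), "collar", ray(C,(98,229),.0365),s['eef_pos'])
```

```text
[ 86.53991292 233.93033382] [ 72 219  31  30 689] [0.43182057 0.22325543 0.0455    ]
rear [0.43280559 0.30550278 0.028     ] front stop [0.40720093 0.40160257 0.028     ] collar [0.43183773 0.2260482  0.0365    ] [0.4327652 0.3475627 0.0901828]
```

```bash
python3 -m inch '[[[0,0,-0.03,0,0,0,0],[0,0,-0.07,0,0,0,0],[0,0,-0.11,0,0,0,0],[0,0,-0.145,0,0,0,0],[0,0,-0.166,0,0,0,0],[0,0,-0.166,0.02,0,0,0],[0,0,-0.166,0.04,0,0,0],[0,0,-0.166,0.045,0,0,0],[0,0,-0.166,0.045,0,0,0],[0,0,-0.166,0.045,0,0,0]]]'
```

```text
clock: 9.52
eef_pos: [0.4306, 0.2192, 0.052]
orientation: [-0.0, 0.0, 1.0, 0.0]
force: [0.7, -0.3, 0.4]
gripper_width: 0.0004
finger_force: 0.0
```

```bash
python3 -m inch '[[[0,-0.0015,0.0055,0,0,0,0],[0,-0.0015,0.0055,0.004,0,0,0],[0,-0.0015,0.0055,0.008,0,0,0],[0,-0.0015,0.0055,0.012,0,0,0],[0,-0.0015,0.0055,0.015,0,0,0],[0,-0.0015,0.0055,0.018,0,0,0],[0,-0.0015,0.0055,0.019,0,0,0],[0,-0.0015,0.0055,0.019,0,0,0],[0,-0.0015,0.0055,0.019,0,0,0],[0,-0.0015,0.0055,0.019,0,0,0]]]'
```

```text
clock: 10.35
eef_pos: [0.4326, 0.2233, 0.0403]
orientation: [0.0, 0.001, 1.0, 0.001]
force: [-4.7, -0.6, 19.5]
gripper_width: 0.0004
finger_force: 9.9
```

The button is fully in: the tip is at 40.3 mm and the force is 19.5 N, well above the 5 N it needs. Now up and clear.

```bash
python3 -m inch '[[[0,0,0,-0.01,0,0,0],[0,0,0,-0.02,0,0,0],[0,0,0,-0.05,0,0,0],[0,0,0,-0.09,0,0,0],[0,0,0,-0.13,0,0,0],[0,0,0,-0.17,0,0,0],[0,0,0,-0.2,0,0,0],[0,0,0,-0.2,0,0,0],[0,0,0,-0.2,0,0,0],[0,0,0,-0.2,0,0,0]]]'
python3 - <<'E'
from h import *
im=get_image("wrist");cv2.imwrite("pics/w6.png",im)
E
```

```text
clock: 11.18
eef_pos: [0.431, 0.2215, 0.1867]
orientation: [-0.001, 0.001, 1.0, -0.001]
force: [-0.6, 0.4, -0.0]
gripper_width: 0.0002
finger_force: 0.0
```

View pics/w6.png

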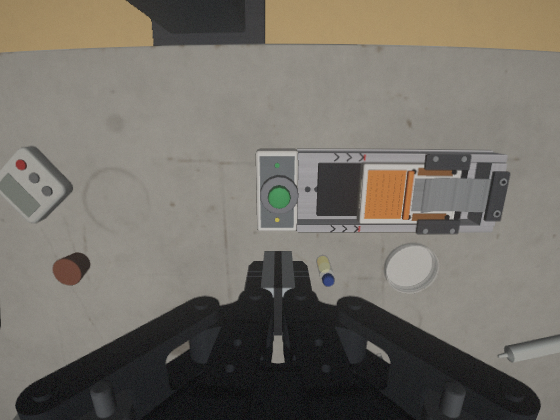

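The cartridge is home under the leaf (rear edge at column 361, nose at about 461). The button at (279,197) is out, and the vial and dish still stand beside the dock.

```bash
python3 -c "
from rig import *
print(sign_off())"
```

```text
the job is handed in; nothing more can be done
None
```

I pressed the cartridge down and slid it home under the leaf spring, where it stayed down by itself. I then pressed the green button fully, let it come back out, and handed the job in at about 11 s; no verdict was shown.

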